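Hang the pebble scoop in the notch of the trough's rim

TASK

Take the steel pebble scoop out of the tool caddy and hang it by its own hook over the trough's wall that carries the yellow strip, bowl outside, with the hook fully down in the notch of the strip so that it cannot slide along, then let go. The notch's place is not exactly known, so feel for it gently along the edge: never push the scoop against the trough harder than 25 N. Leave the tamper, the stones, the shards and the brush where they are.

Things in the scene. Friction and masses are not known exactly. Their poses are not given: they have to be found in the camera images.
- scoop: Steel pebble scoop, 0.13-0.25 kg, upright in a caddy pocket. Origin: on its underside, mid bowl; z up, x from hook to bowl. Bowl 55 (x) x 56 x 50 high. Flat back strap, 16 wide, back face at x -31, carries the wooden grip: 24 (x) x 26 (y), z 122 to 187, centred at x -20. Behind the strap is its hook (see scoop_hook). Sizes in mm; friction unknown.
- scoop_grip (a point): Middle of the scoop's wooden grip, 165 mm above its underside, at scoop x = -20 mm; axes as the scoop's.
- scoop_hook (a point): Middle of the hook's slot at its bridge's underside (scoop x -38, z 112 mm); axes as the scoop's. Hook: flat strip 15 mm wide (y), 4 mm thick, open downwards; slot 14 mm wide (x) between back strap and hook tip; tip reaches 26 mm below this point. When the hook bears on an edge this point is at the edge's height.
- trough: Grey pebble trough, fixed, 340 mm long (y), 170 mm (x), stones in it up to 75 mm high. Origin: on the bench under the middle of its notched wall; +x points out of the trough through that wall, y along it; the trough lies towards -x. That wall is vertical, 8 mm thick (x -4 to 4), level top 130 mm above the bench, with the yellow strip in its edge. The bench outside it is free.
- wall_top (a point): Middle of the notched wall's top edge, NOT the notch; axes as the trough's. The 220 mm yellow strip, flush in the edge and locked, has one square gap in its middle, the notch: 20 mm wide (y), 10 mm deep. Its place differs each time and is not measured: its middle is at y -50 to +50 mm. Seen as the gap in the strip, felt as a drop when the hook slides along the edge.
- caddy: Plywood tool caddy, fixed, 75 (x) x 145 (y) x 50 mm high, walls 4 mm, a divider making two pockets side by side along y. Origin: centre of its underside. The scoop stands in one pocket with about 3 mm play, its hook above the caddy's edge; the tamper in the other.
- tamper: short wooden tamper (46 mm square foot, 24 mm round handle, 105 mm tall) in the caddy's other pocket; bystander, to be left alone. Origin: centre of its underside.
- red_stone: red-brown stone, 45 x 36 x 28 mm; bystander, to be left alone. Origin: centre of its underside.
- white_stone: white stone, 50 x 40 x 30 mm; bystander, to be left alone. Origin: centre of its underside.
- dark_stone: dark stone, 42 x 30 x 24 mm; bystander, to be left alone. Origin: centre of its underside.
- blue_shard: blue tile shard, 60 x 30 x 6 mm; bystander, to be left alone. Origin: centre of its underside.
- green_shard: green glass shard, 50 x 38 x 6 mm; bystander, to be left alone. Origin: centre of its underside.
- brush: hand brush lying on the bench; bystander, to be left alone. Origin: centre of its underside, within a few cm along it.
Things that resemble listed ones, but are neither listed nor needed, are in the scene too. There is more than one size of the scoop; the job needs the smallest.

How it is judged:
By the outcome, as a careful person would: the job done as asked, in the order asked, and still so for the second after the job is handed in, with the robot touching nothing.
It also fails if it takes over 72 s, if anything falls off the work surface, if the arm or the gripper's body presses on something with over 40 N, if the wrist force passes 120 N, or if a joint passes its speed limit or range.

ROBOT

A 7-joint arm with a two-finger parallel gripper is mounted at the origin on the work surface. World frame = base frame: x ahead of the robot, y to its left, z up, the work surface at z = 0. Lengths are in mm, angles in rad, forces in N, time in s.
With the tool pointing down it reaches from about 425 to 1025 mm from the base axis. Payload 3.6 kg.
Tool frame: the origin (TCP) lies at the very end of the fingers, on their centre line; the grasp point (between the pads) lies env.hold_point_z behind it (env.hold_point_z is the distance from the TCP to the grasp point, in mm); z points along the fingers, y is the line along which they close (so a half turn about z gives the same grasp; the last joint's range is limited). The gripper opens to 85 mm and grips with 20 to 120 N. Pads are 22 mm wide; open, the fingers measure 114 mm over their backs; the gripper's body (76 mm by 85 mm) begins 54 mm behind the grasp point. The pads swing forward as they close: fully open they stand 13 mm farther back than shut.
Start: joints at [-1.276, 0.591, 0.048, 1.609, -0.033, 0.943, -0.034], TCP at [274.156, 671.169, 231.302] pointing down, gripper open.
Joint ranges: [-2.69, 2.69], [-0.47, 2.24], [-1.27, 1.36], [0.19, 2.51], [-1.53, 4.68], [0.08, 2.07], [-3.09, 3.09]. Speed limits (rad/s): [2.57, 2.57, 3.14, 3.14, 3.14, 3.14, 3.14].

INTERFACE

Orientations are given as [roll, pitch, yaw] about the fixed x, y, z axes, in that order (R = Rz(yaw) Ry(pitch) Rx(roll)).
In Python, from bench import env gives the robot as it stands.
- The arm moves only by the tool carry_out, never from a script. Its argument "moves" is a list of rows, each a list of 2 entries, a list of its own where there are three numbers: the shift along the tool's x, y, z in units of 30 mm (1.0 is 30 mm), then the turn about the tool's z in units of 8 degrees (1.0 is 8 degrees). In form: [[[x, y, z], spin], ...]. A call has 1 to 20 rows; each row shifts and turns the commanded pose from where the row before left it, along the tool's axes as they then stand; what a row does not reach is not made up. A row lasts 1/8 s, in which the tool goes at most 62.5 mm and 10.7 degrees, less where a joint would pass 70% of its speed; a pose out of reach is approached as far as the arm can. A call is refused whole if a number of a shift passes 1 or a number of a turn 1, either way. A call with a gripper value outside its range is refused whole. "fingers" is the closure, from 0 (fully open) to 1 (shut), set as the call begins (left out, the last holds). The fingers move at their own pace and stop on an object; the grip force is fixed at half the most. Time passes only in rows, so rows that do not move let the fingers close. It gives the time, the measured TCP pose, the force, the opening and the grip force at its end, in the units of the state.
- env.get_state(): the state, without advancing time (a new reading comes with each control period).
- env.get_image(name): name is "side" or "top" or "wrist"; returns a dict with "image" (420x560x3 uint8, red, green, blue), "range_z" (420x560 float32, mm along the optical axis (not along the pixel's ray), 0 where there is no reading), "K" (3x3 intrinsics, pixels), "T" (4x4, takes a point from camera to world coordinates); the wrist camera has in their place "hand_eye" (4x4, takes a point from camera to tool coordinates, whose origin is the TCP and whose axes are the flange's). Camera axes: x right, y down, z forward; pixel columns grow to the right and rows downward; lengths in mm; the calibration is good to about 2 mm. A picture is of the moment at which its call begins: read the wrist's pose just before it.
- env.hand_in(): hands the job in; it is judged then, once.
The state is a dict: "t": time; "joint_positions": joint angles; "joint_vel": joint speeds; "joint_torque": joint torques, N m; "eef_pos": TCP position; "orientation": TCP orientation; "wrist_force": force on the tool from outside, world axes, zero at the start; "ft_torque": the same for the moment, N m; "finger_gap": opening from 0.0 (shut) to 1.0 (fully open); "finger_force": force on a finger pad.
Only numpy, scipy, OpenCV 4.12 (cv2) and the standard library are available. Lean on these libraries where they do the work, as an engineer would, in place of code of your own. Each camera call takes 0.05 s, during which the arm holds its last target. There are 200 camera calls.

## Working session

There is one attempt and no reset: what is moved stays moved. The work goes in short steps, Python scripts to look and compute and a tool call to move; the robot and the scene stay as the last step left them, time stands still between calls to the robot, and variables do not carry over. Pictures are saved under pics/ and viewed, at most 10 in all, crops included, and the job is handed in when it is done.

Besides the shell and the picture viewer there is one more tool, called after ">>>" as a command line: name --argument value ..., lists and objects as JSON in quotes. carry_out: Moves the arm, as the interface text tells. Its arguments: {"type":"object","properties":{"moves":{"type":"array","items":{"type":"array"}},"fingers":{"type":"number"}},"required":["moves"]}

```bash
mkdir -p pics; ls; cat > h.py <<'E'
import numpy as np,cv2
from bench import env
from scipy.spatial.transform import Rotation as R
def shot(n):
    s=env.get_state(); d=env.get_image(n)
    if 'T' in d: T=np.array(d['T'])
    else:
        W=np.eye(4);W[:3,:3]=R.from_euler('xyz',s['orientation']).as_matrix();W[:3,3]=s['eef_pos'];T=W@np.array(d['hand_eye'])
    K=np.array(d['K']);z=d['range_z'].astype(float);v,u=np.mgrid[:420,:560]
    P=np.stack([(u-K[0,2])/K[0,0]*z,(v-K[1,2])/K[1,1]*z,z],-1)@T[:3,:3].T+T[:3,3]
    P[z==0]=np.nan
    return d['image'],P,K,T
def proj(p,K,T):
    q=(np.atleast_2d(p)-T[:3,3])@T[:3,:3]; return (q[:,:2]/q[:,2:])*[K[0,0],K[1,1]]+[K[0,2],K[1,2]]
def ray(u,v,h,K,T):
    d=T[:3,:3]@[(u-K[0,2])/K[0,0],(v-K[1,2])/K[1,1],1]; return T[:3,3]+d*(h-T[2,3])/d[2]
def save(n,im): cv2.imwrite('pics/'+n+'.png',im[...,::-1])
E
python3 - <<'E'
from h import *
a,P,K,T=shot('top');b,Q,K2,T2=shot('side')
np.savez('s.npz',a=a,P=P,K=K,T=T,b=b,Q=Q,K2=K2,T2=T2)
save('top',a);save('side',b)
print(env.hold_point_z,env.get_state());print(T,T2,K)
E
```

```text
pics
18.700000000000003 {'t': 0.1, 'joint_positions': array([-1.27652365,  0.59201333,  0.04829743,  1.60971182, -0.03330729,
        0.94270213, -0.03370299]), 'joint_vel': array([ 0.00033581, -0.00116433,  0.00125344, -0.00072546,  0.00018936,
       -0.00096761,  0.00102243]), 'joint_torque': array([ 5.18137953e-03, -5.49997437e+01,  1.55299030e+00, -1.98826754e+01,
        9.60215286e-03,  3.74868003e-03, -9.60742142e-06]), 'eef_pos': array([273.84248108, 670.47806312, 230.25853391]), 'orientation': array([-3.13956539e+00,  1.03662736e-04,  2.75389832e+00]), 'wrist_force': array([ 0.31489493,  0.47552914, -0.73178615]), 'ft_torque': array([ 0.0228734 , -0.0125687 , -0.01107746]), 'finger_force': 0.0, 'finger_gap': 1.0026452765715725}
[[ 7.80703935e-03 -9.81726707e-01  1.90136065e-01  3.24109381e+02]
 [-9.99509273e-01 -1.34293716e-02 -2.82995471e-02  1.28555171e+01]
 [ 3.03358291e-02 -1.89821824e-01 -9.81349791e-01  1.22214031e+03]
 [ 0.00000000e+00  0.00000000e+00  0.00000000e+00  1.00000000e+00]] [[ 9.89269620e-01 -1.00788604e-01  1.05769922e-01  4.36133625e+02]
 [-1.46076208e-01 -6.68890361e-01  7.28867221e-01 -8.16887483e+02]
 [-2.71302877e-03 -7.36496668e-01 -6.76435731e-01  9.09285072e+02]
 [ 0.00000000e+00  0.00000000e+00  0.00000000e+00  1.00000000e+00]] [[407.81088501   0.         279.98614722]
 [  0.         407.81088501 203.88335009]
 [  0.           0.           1.        ]]
```

View pics/top.png

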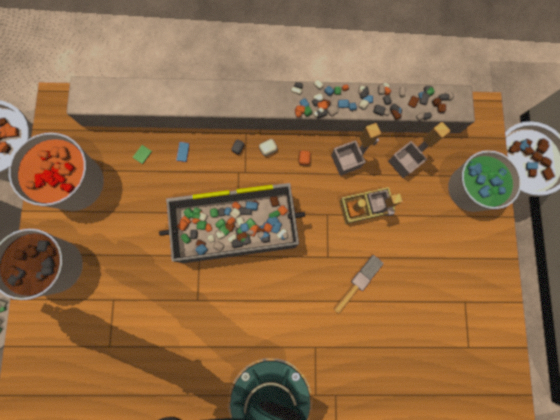

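View pics/side.png

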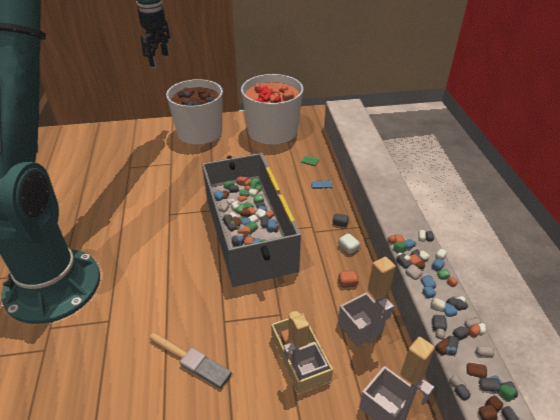

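Top view: the trough is at (232,222) with its yellow strip on the far wall, and the gap is near (232,191). Three scoops are visible: one in the caddy (380,202), and two standing free on the bench at (350,157) and (408,158). The caddy one looks smallest and is the one described, so I'm enlarging it to confirm.

```bash
python3 - <<'E'
from h import *
s=np.load('s.npz');a,b,P,Q=s['a'],s['b'],s['P'],s['Q']
A=cv2.resize(a[130:230,320:450],(520,400),interpolation=2)
B=cv2.resize(b[300:400,260:360],(400,400),interpolation=2)[:, 60:340]
save('crop',np.hstack([A,B]))
K,T,K2,T2=[s[k] for k in('K','T','K2','T2')]
# yellow strip
for im,Pt,n in((a,P,'top'),(b,Q,'side')):
    h=cv2.cvtColor(im,cv2.COLOR_RGB2HSV);m=((h[...,0]>24)&(h[...,0]<35)&(h[...,1]>190)&(h[...,2]>140)).astype('u1')
    N,l,st,c=cv2.connectedComponentsWithStats(m)
    for i in range(1,N):
        if st[i,4]>25:
            p=Pt[l==i];print(n,st[i],c[i],np.nanmedian(p,0),np.nanmin(p,0),np.nanmax(p,0))
    # wood grip: high points near caddy
    C=Pt.reshape(-1,3);
    k=(C[:,0]>420)&(C[:,0]<640)&(C[:,1]<-200)&(C[:,1]>-420)
    for lo,hi in((170,230),(130,165),(108,128),(85,106),(50,80),(35,49)):
        q=C[k&(C[:,2]>lo)&(C[:,2]<hi)]
        if len(q): print(n,lo,len(q),q.mean(0).round(),q.min(0).round(),q.max(0).round())
E
```

```text
top [237 185  36   8 133] [254.18045113 188.39849624] [578.68893395  53.03283126 129.63429574] [568.18929575   3.68300723 117.80134805] [588.64057617  99.59964827 134.7317468 ]
top [193 190  36   8 139] [210.47482014 193.87769784] [560.46408895 170.1749222  130.16165715] [551.20939559 123.60257436 121.47541819] [572.38288643 218.19552123 134.54642932]
top 170 112 [ 543. -317.  187.] [ 531. -334.  170.] [ 559. -304.  195.]
top 130 45 [ 539. -311.  147.] [ 530. -330.  131.] [ 552. -305.  164.]
top 108 64 [ 533. -301.  116.] [ 515. -333.  108.] [ 557. -238.  128.]
top 85 42 [ 538. -266.   99.] [ 515. -329.   86.] [ 558. -235.  106.]
top 50 143 [ 558. -280.   56.] [ 506. -354.   50.] [ 607. -203.   80.]
top 35 305 [ 556. -274.   43.] [ 503. -358.   35.] [ 608. -202.   49.]
side 170 273 [ 546. -326.  187.] [ 534. -337.  170.] [ 561. -308.  196.]
side 130 170 [ 545. -332.  148.] [ 534. -337.  131.] [ 560. -317.  165.]
side 108 173 [ 536. -302.  116.] [ 518. -336.  108.] [ 561. -240.  126.]
side 85 70 [ 535. -308.   96.] [ 518. -336.   86.] [ 543. -247.  106.]
side 50 508 [ 563. -305.   55.] [ 506. -360.   50.] [ 611. -207.   79.]
side 35 648 [ 558. -302.   42.] [ 506. -362.   35.] [ 612. -214.   49.]
```

View pics/crop.png

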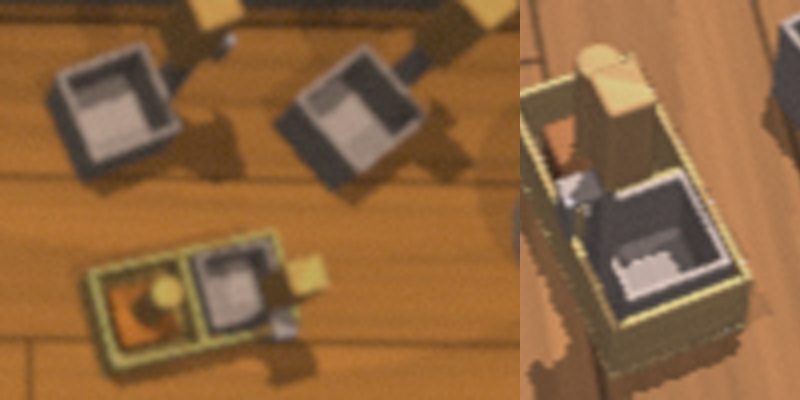

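The crop confirms it. The scoop at crop (245,285) sits in the caddy pocket beside the tamper (150,300), with its hook on the -x side (285,325). The other two stand on the bare bench and are larger. So the caddy scoop is the target.

```bash
cat >> h.py <<'E'
def strip(im,K,T,h=130):
    H=cv2.cvtColor(im,cv2.COLOR_RGB2HSV);m=((H[...,0]>22)&(H[...,0]<36)&(H[...,1]>170)&(H[...,2]>120)).astype('u1')
    N,l,st,c=cv2.connectedComponentsWithStats(m);m=np.isin(l,[i for i in range(1,N) if st[i,4]>60])
    v,u=np.nonzero(m);p=np.array([ray(x,y,h,K,T)[:2] for x,y in zip(u,v)])
    return p
E
python3 - <<'E'
from h import *
s=np.load('s.npz')
for im,Pt,K,T in((s['a'],s['P'],s['K'],s['T']),(s['b'],s['Q'],s['K2'],s['T2'])):
    p=strip(im,K,T);p=p[(p[:,1]>-50)&(p[:,0]>500)&(p[:,0]<640)]
    c=p.mean(0);w=np.linalg.svd(p-c)[2][0];w*=np.sign(w[1]);t=np.sort((p-c)@w);g=np.argmax(np.diff(t))
    print('c',c,'yaw',np.degrees(np.arctan2(-w[0],w[1])),'ends',c+w*t[0],c+w*t[-1],t[-1]-t[0],'gap',t[g+1]-t[g],c+w*(t[g]+t[g+1])/2,'off',(t[g]+t[g+1])/2-(t[0]+t[-1])/2)
    C=Pt.reshape(-1,3);k=(C[:,0]>500)&(C[:,0]<580)&(C[:,1]<-290)&(C[:,1]>-350)&(C[:,2]>183)
    q=C[k];print('grip top',np.median(q[:,2]),cv2.minAreaRect(q[:,:2].astype('f4')))
    k=(C[:,0]>450)&(C[:,0]<640)&(C[:,1]<-180)&(C[:,1]>-400)&(C[:,2]>44)&(C[:,2]<56)
    q=C[k];print('caddy rim',cv2.minAreaRect(q[:,:2].astype('f4')))
E
```

```text
c [569.40100162 112.50007089] yaw 8.301277236986442 ends [585.3309101    3.32155567] [553.88986884 218.80843084] 217.7685295143227 gap 19.25585123552044 [569.56180072 111.39800508] off 0.3365378811385442
grip top 189.65196613165188 ((544.7980346679688, -319.0263366699219), (24.5833683013916, 27.013032913208008), 12.378190994262695)
caddy rim ((555.5911865234375, -280.346435546875), (75.10748291015625, 146.9374542236328), 13.490015983581543)Traceback (most recent call last):
  File "<stdin>", line 4, in <module>
IndexError: too many indices for array: array is 1-dimensional, but 2 were indexed
```

>>> carry_out --moves '[[[0,0,-0.5],-0.87],[[0,0,-0.5],-0.87],[[0,0,0],-0.87],[[0,0,0],-0.87],[[0,0,0],-0.87],[[0,-1,0],0],[[0,-1,0],0],[[0,-1,0],0],[[0,-1,0],0],[[0,-1,0],0],[[0,-1,0],0],[[0,-1,0],0],[[0,-1,0],0],[[0,-1,0],0],[[0,-1,0],0]]' --fingers 0

```text
t: 1.98
eef_pos: [339.5, 377.1, 261.0]
orientation: [-3.141, -0.001, -2.922]
wrist_force: [0.5, -0.2, -0.2]
finger_gap: 0.998
finger_force: 0.0
```

>>> carry_out --moves '[[[-0.2,-1,0],0],[[-0.2,-1,0],0],[[-0.2,-1,0],0],[[-0.2,-1,0],0],[[-0.2,-1,0],0],[[-0.2,-1,0],0],[[-0.2,-1,0],0],[[-0.2,-1,0],0],[[0,-1,0],0],[[0,-1,0],0],[[0,-1,0],0],[[0,-1,0],0],[[0,-1,0],0],[[0,-1,0],0],[[0,-1,0],0],[[0,-1,0],0],[[0,-1,0],0],[[0,-1,0],0],[[0,-1,0],0],[[0,-1,0],0]]'

```text
t: 4.47
eef_pos: [516.9, -197.5, 261.0]
orientation: [3.141, -0.001, -2.922]
wrist_force: [0.1, -0.4, -0.2]
finger_gap: 1.0
finger_force: 0.0
```

>>> carry_out --moves '[[[0,-1,0],0],[[0,-1,0],0],[[0,-1,0],0],[[0,-0.9,0],0],[[0,0,0],0],[[0,0,0],0]]'

```text
t: 5.22
eef_pos: [542.2, -309.6, 260.8]
orientation: [3.14, -0.001, -2.921]
wrist_force: [-0.4, 0.2, -0.1]
finger_gap: 1.002
finger_force: 0.0
```

```bash
python3 - <<'E'
from h import *
print(env.get_state()['joint_positions'],env.get_state()['eef_pos'],env.get_state()['orientation'])
a,P,K,T=shot('wrist');save('w1',a)
C=P.reshape(-1,3)
k=(C[:,0]>500)&(C[:,0]<590)&(C[:,1]<-280)&(C[:,1]>-360)&(C[:,2]>180)&(C[:,2]<200)
q=C[k];print(len(q))
if len(q): print(np.median(q[:,2]),cv2.minAreaRect(q[:,:2].astype('f4')))
E
```

```text
[ 0.30874673  0.43754835  0.19181088  1.82236978 -0.10493211  0.8931929
  2.34005598] [ 542.17404107 -309.6044729   260.77780947] [ 3.13982724e+00 -8.04378056e-04 -2.92127588e+00]
1390
189.97942215625764 ((543.0614624023438, -322.85491943359375), (23.93634796142578, 26.006488800048828), 13.173503875732422)
```

View pics/w1.png

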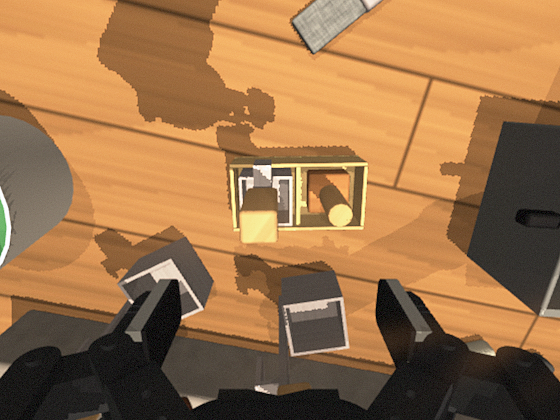

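The wrist view shows the grip top at (258,220), with the hook towards the robot at (262,170). The depth outline, 24x26 mm at 13.2°, matches the grip. Next: shift sideways, then go down.

>>> carry_out --moves '[[[0.06,-0.42,0],-0.06],[[0,0,0],0],[[0,0,0.7],0],[[0,0,0.8],0],[[0,0,0.8],0],[[0,0,0.8],0],[[0,0,0.6],0],[[0,0,0],0],[[0,0,0],0]]'

```text
t: 6.4
eef_pos: [544.1, -324.0, 151.0]
orientation: [-3.141, 0.001, -2.914]
wrist_force: [0.1, 0.4, -0.1]
finger_gap: 0.996
finger_force: 0.0
```

>>> carry_out --moves '[[[0,0,0],0],[[0,0,0],0],[[0,0,0],0],[[0,0,0],0],[[0,0,0],0],[[0,0,0],0],[[0,0,0],0],[[0,0,0],0]]' --fingers 1

```text
t: 7.4
eef_pos: [543.6, -323.6, 150.8]
orientation: [3.142, 0.0, -2.914]
wrist_force: [-1.0, 1.2, 4.2]
finger_gap: 0.296
finger_force: 59.7
```

>>> carry_out --moves '[[[0,0,-0.3],0],[[0,0,-0.4],0],[[0,0,-0.5],0],[[0,0,-0.8],0],[[0,0,-0.8],0],[[0,0,-0.8],0],[[0,0,-0.6],0],[[0,0,-0.3],0],[[0,0,0],0],[[0,0,0],0]]'

```text
t: 8.65
eef_pos: [543.0, -323.2, 284.3]
orientation: [3.14, -0.002, -2.913]
wrist_force: [0.8, -0.5, -2.2]
finger_gap: 0.301
finger_force: 59.0
```

```bash
python3 - <<'E'
from h import *
s=env.get_state();print(s['eef_pos'],s['orientation'],s['wrist_force'],s['finger_gap'])
b,Q,K,T=shot('side');save('lift',cv2.resize(b[120:420,200:500],(600,600)))
E
```

```text
[ 542.9801638  -323.21468156  284.30220555] [ 3.14030219e+00 -1.52818767e-03 -2.91349838e+00] [ 0.81864454 -0.53731927 -2.17901364] 0.30103985768562963
```

View pics/lift.png

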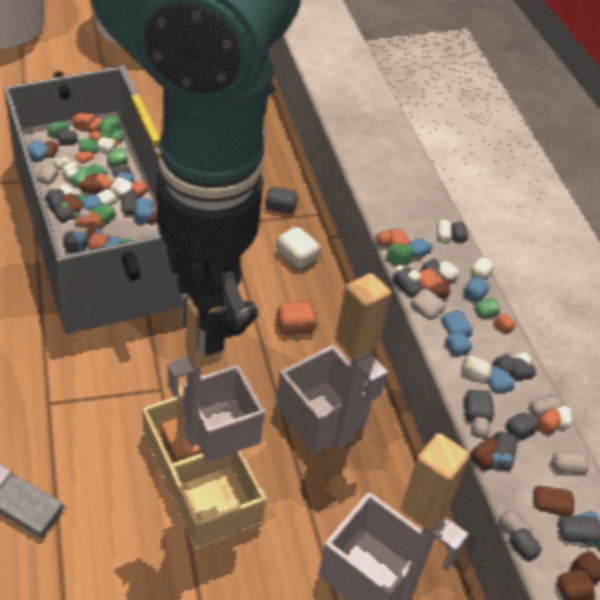

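>>> carry_out --moves '[[[0,0.3,0],0.3],[[0,0.5,0],0.3],[[-0.3,0.9,0],0],[[-0.3,0.9,0],0],[[-0.3,0.9,0],0],[[-0.3,0.9,0],0],[[-0.3,0.9,0],0],[[-0.3,0.9,0],0],[[-0.3,0.9,0],0],[[-0.3,0.9,0],0],[[-0.3,0.9,0],0],[[-0.3,0.9,0],0],[[-0.3,0.9,0],0],[[-0.3,0.9,0],0],[[0,0.4,0],0],[[0,0.2,0],0],[[0,0,0],0],[[0,0,0],0]]'

```text
t: 10.95
eef_pos: [596.4, 52.2, 285.4]
orientation: [-3.141, -0.0, -2.999]
wrist_force: [-0.2, 0.0, -1.6]
finger_gap: 0.295
finger_force: 59.2
```

```bash
python3 - <<'E'
from h import *
s=env.get_state();print(s['eef_pos'],s['orientation'],s['wrist_force'],s['joint_positions'])
a,P,K,T=shot('wrist');save('w2',a)
p=strip(a,K,T);print(len(p))
p=p[(p[:,1]>-20)&(p[:,1]<240)&(p[:,0]>540)&(p[:,0]<600)]
c=p.mean(0);w=np.linalg.svd(p-c,full_matrices=False)[2][0];w*=np.sign(w[1]);t=np.sort((p-c)@w);g=np.argmax(np.diff(t))
print('c',c,'yaw',np.degrees(np.arctan2(-w[0],w[1])),c+w*t[0],c+w*t[-1],t[-1]-t[0],'gap',t[g+1]-t[g],c+w*(t[g]+t[g+1])/2)
n=[w[1],-w[0]];o=(p-c)@n;print('width',np.percentile(o,[1,50,99]))
E
```

```text
[596.35174003  52.22840434 285.35388871] [-3.14077370e+00 -1.17422580e-04 -2.99942091e+00] [-0.21659481  0.02516161 -1.62790596] [-0.26503273  0.37468628  0.13609782  1.85269515 -0.06149798  0.91839199
  1.61206632]
373
c [567.78795847 104.35021277] yaw 9.69369145286424 [578.27455207  42.9604151 ] [548.63501999 216.47385009] 176.02674224468518 gap 20.23678064212827 [567.06486525 108.58328862]
width [-3.71626583 -0.42446702  6.11170748]
```

View pics/w2.png

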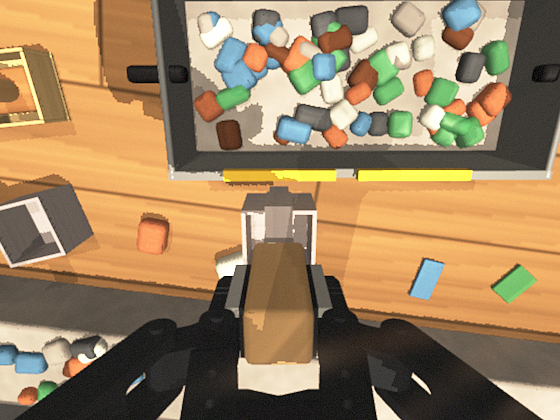

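Wrist view: the strip pieces span columns 223–337 and 358–472 at row ~175, so the gap is at column 347. The hook is in the hand at about (280,192), above the outside of the wall. Refining both numerically.

```bash
python3 - <<'E'
from h import *
a,P,K,T=shot('wrist')
H=cv2.cvtColor(a,cv2.COLOR_RGB2HSV);m=(H[...,0]>22)&(H[...,0]<36)&(H[...,1]>170)&(H[...,2]>120)
m[:166]=0;m[184:]=0;m[:,:215]=0
v,u=np.nonzero(m);p=np.array([ray(x,y,130,K,T)[:2] for x,y in zip(u,v)])
c=p.mean(0);w=np.linalg.svd(p-c,full_matrices=False)[2][0];w*=np.sign(w[1]);t=np.sort((p-c)@w);g=np.argmax(np.diff(t))
print('c',c,'yaw',np.degrees(np.arctan2(-w[0],w[1])),t[-1]-t[0],'gap',t[g+1]-t[g],c+w*(t[g]+t[g+1])/2)
print('width',np.percentile((p-c)@[w[1],-w[0]],[1,50,99]),'z',np.nanmedian(P[m][:,2]))
s=env.get_state();W=R.from_euler('xyz',s['orientation']).as_matrix()
L=(P-s['eef_pos'])@W   # tool coords
for z0,z1 in((20,45),(90,110),(140,152)):
    k=(abs(L[...,0])<70)&(abs(L[...,1])<40)&(L[...,2]>z0)&(L[...,2]<z1);q=L[k]
    print(z0,len(q),np.percentile(q,[1,50,99],axis=0).round(1).tolist())
for r in range(180,222,3): print(r,L[r,279].round(1),end=' ')
row=L[190,262:300];print();print(row.round(0).tolist())
E
```

```text
c [568.32841605 107.21501054] yaw 9.351939283930884 218.0747196618704 gap 29.496032445770837 [581.26664801  28.65256677]
width [-4.24890532 -0.9978082   7.13007937] z 129.50705203583112
20 1296 [[10.6, -9.2, 20.7], [19.8, 0.1, 31.4], [29.4, 8.4, 43.5]]
90 981 [[-39.6, -27.6, 96.1], [-4.0, 10.7, 98.0], [5.5, 28.1, 109.5]]
140 981 [[-46.4, -24.6, 140.5], [-25.4, 12.8, 144.4], [11.2, 25.7, 147.1]]
180 [-16.3   0.6 286.5] 183 [-19.9   0.6 284.8] 186 [ 11.1   0.3 145.4] 189 [ 11.2   0.3 134.8] 192 [28.9  0.2 59.5] 195 [29.3  0.2 50.9] 198 [28.8  0.2 46.4] 201 [29.   0.1 39.8] 204 [29.4  0.1 32.8] 207 [27.9  0.1 32.3] 210 [26.3  0.1 31.9] 213 [24.5  0.1 32.2] 216 [23.3  0.1 30.8] 219 [21.1  0.1 32.2] 
[[-30.0, -21.0, 287.0], [-30.0, -20.0, 287.0], [-30.0, -19.0, 287.0], [-29.0, -18.0, 286.0], [-29.0, -16.0, 286.0], [-29.0, -15.0, 286.0], [-30.0, -14.0, 286.0], [-29.0, -12.0, 286.0], [11.0, -7.0, 132.0], [11.0, -6.0, 132.0], [11.0, -5.0, 131.0], [11.0, -5.0, 132.0], [11.0, -4.0, 132.0], [11.0, -3.0, 133.0], [11.0, -2.0, 132.0], [11.0, -1.0, 132.0], [11.0, -1.0, 132.0], [11.0, 0.0, 131.0], [11.0, 1.0, 131.0], [11.0, 2.0, 132.0], [11.0, 3.0, 132.0], [11.0, 4.0, 131.0], [11.0, 4.0, 131.0], [11.0, 5.0, 132.0], [11.0, 6.0, 132.0], [11.0, 7.0, 132.0], [11.0, 8.0, 131.0], [nan, nan, nan], [-30.0, 15.0, 286.0], [-29.0, 16.0, 286.0], [-30.0, 17.0, 287.0], [-29.0, 19.0, 286.0], [-29.0, 20.0, 286.0], [-29.0, 21.0, 286.0], [-29.0, 23.0, 286.0], [-29.0, 24.0, 285.0], [-30.0, 25.0, 287.0], [-30.0, 26.0, 287.0]]
```

```bash
python3 - <<'E'
from h import *
a,P,K,T=shot('wrist')
H=cv2.cvtColor(a,cv2.COLOR_RGB2HSV);m=((H[...,0]>24)&(H[...,0]<33)&(H[...,1]>200)&(H[...,2]>190)).astype('u1')
m[:164]=0;m[186:]=0;m[:,:215]=0
N,l,st,cc=cv2.connectedComponentsWithStats(m)
big=sorted(range(1,N),key=lambda i:-st[i,4])[:2];print(st[big])
cs=[]
for i in big:
    v,u=np.nonzero(l==i);cs.append(np.array([ray(x,y,130,K,T)[:2] for x,y in zip(u,v)]))
cs.sort(key=lambda p:p[:,1].mean())
w=cs[1].mean(0)-cs[0].mean(0);w/=np.linalg.norm(w);c=(cs[0].mean(0)+cs[1].mean(0))/2;n=np.array([w[1],-w[0]])
e0=((cs[0]-c)@w).max();e1=((cs[1]-c)@w).min()
print('yaw',np.degrees(np.arctan2(-w[0],w[1])),'mid',c,'gap',e0,e1,c+w*(e0+e1)/2)
for p in cs: print(np.percentile((p-c)@n,[0,50,100]),np.ptp((p-c)@w))
# rim points by depth
k=(P[...,2]>124)&(P[...,2]<136)&(P[...,0]>530)&(P[...,0]<610)&(P[...,1]>-10)&(P[...,1]<240)
q=(P[k][:,:2]-c);print('depth rim n',np.percentile(q@n,[2,50,98]))
g=c+w*(e0+e1)/2; tgt=g+18*n
s=env.get_state();W=R.from_euler('xyz',s['orientation']).as_matrix()
d=np.r_[tgt,0]-np.r_[s['eef_pos'][:2],0];print('target',tgt,'tool shift/30',(W.T@d)/30,'yaw',np.degrees(s['orientation'][2])+180)
E
```

```text
[]Traceback (most recent call last):
  File "<stdin>", line 11, in <module>
IndexError: list index out of range
```

```bash
cat > wall.py <<'E'
from h import *
a,P,K,T=shot('wrist')
H=cv2.cvtColor(a,cv2.COLOR_RGB2HSV)
m=((H[...,0]>24)&(H[...,0]<36)&(H[...,1]>150)&(H[...,2]>120)&(abs(P[...,2]-130)<8)).astype('u1')
N,l,st,cc=cv2.connectedComponentsWithStats(m)
big=sorted(range(1,N),key=lambda i:-st[i,4])[:2];print(H[175,280],H[175,400],st[big].tolist())
cs=[]
for i in big:
    v,u=np.nonzero(l==i);cs.append(np.array([ray(x,y,130,K,T)[:2] for x,y in zip(u,v)]))
cs.sort(key=lambda p:p[:,1].mean())
w=cs[1].mean(0)-cs[0].mean(0);w/=np.linalg.norm(w);c=(cs[0].mean(0)+cs[1].mean(0))/2;n=np.array([w[1],-w[0]])
e0=((cs[0]-c)@w).max();e1=((cs[1]-c)@w).min()
print('yaw',np.degrees(np.arctan2(-w[0],w[1])),'mid',c,'gap',e0,e1,c+w*(e0+e1)/2)
for p in cs: print(np.percentile((p-c)@n,[0,50,100]),np.ptp((p-c)@w))
k=(P[...,2]>124)&(P[...,2]<136)&(P[...,0]>530)&(P[...,0]<610)&(P[...,1]>-10)&(P[...,1]<240)
print('depth rim n',np.percentile((P[k][:,:2]-c)@n,[2,50,98]))
g=c+w*(e0+e1)/2; tgt=g+18*n
s=env.get_state();W=R.from_euler('xyz',s['orientation']).as_matrix()
d=np.r_[tgt,0]-np.r_[s['eef_pos'][:2],0];print('target',tgt,'tool shift/30',(W.T@d)/30,'yaw',np.degrees(s['orientation'][2])+180)
E
python3 wall.py
```

```text
[ 30 163 255] [ 30 168 254] [[357, 170, 115, 10, 1124], [270, 170, 66, 10, 576]]
yaw 8.036362806984755 mid [567.33807211 120.87301959] gap -21.27571460376809 -2.0818828602364854 [568.97078625 109.30891199]
[-3.80934706 -0.13892741  4.38678592] 57.717437676519964
[-4.17897972 -0.29687765  4.21882672] 100.06132660846107
depth rim n [-4.63323291 -0.24054566  4.58046258]
target [586.79401802 111.82533984] tool shift/30 [ 4.02984154e-02  1.98503835e+00 -4.69813949e-04] yaw 8.193882563281932
```

>>> carry_out --moves '[[[0,0.4,0],0],[[0,0.6,0],0],[[0,0.6,0],0],[[0,0.38,0],0],[[0.04,0,0],0],[[0,0,0.4],0],[[0,0,0.6],0],[[0,0,0.6],0],[[0,0,0.6],0],[[0,0,0.5],0],[[0,0,0.2],0],[[0,0,0],0],[[0,0,0],0],[[0,0,0],0]]'

```text
t: 12.9
eef_pos: [587.2, 112.6, 199.0]
orientation: [3.141, 0.001, -2.997]
wrist_force: [-0.5, -0.0, -2.1]
finger_gap: 0.291
finger_force: 59.2
```

```bash
python3 wall.py; python3 - <<'E'
from h import *
s=env.get_state();print(s['eef_pos'],s['wrist_force'],s['ft_torque'])
a,P,K,T=shot('wrist');save('w3',a)
E
```

```text
[23 31 75] [27 32 72] [[302, 197, 148, 14, 1838], [107, 198, 48, 13, 337]]
yaw 8.783876653985782 mid [572.46418056  93.1450968 ] gap -63.731013639369195 32.42790934735435 [574.85429367  77.67711556]
[-5.48068277  0.10079355  2.87756451] 29.217151045567945
[-4.50541706  0.04539014  4.47943771] 94.13853582641866
depth rim n [-5.8454082  -1.35610694  4.12087706]
target [592.64317875  80.42585483] tool shift/30 [-2.70885639e-02 -1.08664568e+00 -1.25785950e-04] yaw 8.2663747580431
[587.15197512 112.56968881 198.96898273] [ 0.55474037  0.90651992 -2.67527738] [-0.04638823  0.02253522  0.00817776]
```

View pics/w3.png

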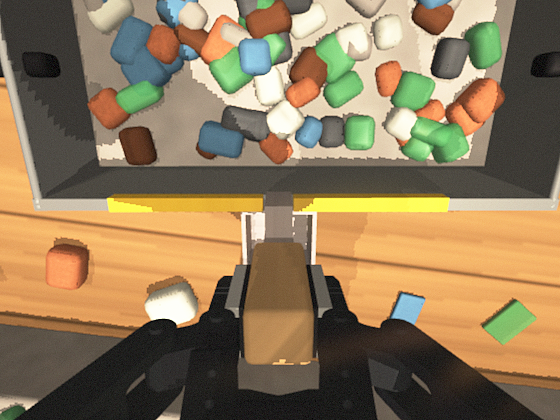

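The strip spans columns 107–449 (middle 278) and the hook 265–293 (middle 279), so the hook sits over the notch. Lower gently.

>>> carry_out --moves '[[[0,0,0.1],0],[[0,0,0.1],0],[[0,0,0.1],0],[[0,0,0.1],0],[[0,0,0],0]]'

```text
t: 13.62
eef_pos: [586.5, 112.4, 185.9]
orientation: [-3.142, -0.001, -2.997]
wrist_force: [0.4, -0.4, -2.0]
finger_gap: 0.298
finger_force: 59.2
```

>>> carry_out --moves '[[[0,0,0.1],0],[[0,0,0.1],0],[[0,0,0.1],0],[[0,0,0.1],0],[[0,0,0.1],0],[[0,0,0.1],0],[[0,0,0],0]]'

```text
t: 14.5
eef_pos: [586.5, 112.4, 168.0]
orientation: [-3.141, -0.001, -2.997]
wrist_force: [-0.5, 0.5, -2.2]
finger_gap: 0.297
finger_force: 59.2
```

>>> carry_out --moves '[[[0,0,0.05],0],[[0,0,0.05],0],[[0,0,0],0]]'

```text
t: 14.88
eef_pos: [586.6, 112.4, 165.2]
orientation: [-3.142, -0.0, -2.997]
wrist_force: [1.0, 0.5, -1.6]
finger_gap: 0.301
finger_force: 59.2
```

>>> carry_out --moves '[[[0,0,0.02],0],[[0,0,0.02],0],[[0,0,0],0]]'

```text
t: 15.25
eef_pos: [586.7, 112.4, 164.1]
orientation: [-3.142, -0.0, -2.997]
wrist_force: [-0.1, -0.5, -2.2]
finger_gap: 0.298
finger_force: 59.2
```

>>> carry_out --moves '[[[0,0,0.02],0],[[0,0,0.02],0],[[0,0,0],0]]'

```text
t: 15.62
eef_pos: [586.7, 112.5, 162.8]
orientation: [-3.142, -0.0, -2.997]
wrist_force: [-0.5, -0.6, -2.2]
finger_gap: 0.296
finger_force: 59.2
```

Already below the edge height with no contact force, so the hook looks to be entering the notch.

>>> carry_out --moves '[[[0,0,0.03],0],[[0,0,0.03],0],[[0,0,0],0]]'

```text
t: 16.0
eef_pos: [586.7, 112.4, 161.0]
orientation: [-3.142, -0.0, -2.997]
wrist_force: [0.0, 0.5, -1.8]
finger_gap: 0.297
finger_force: 59.2
```

>>> carry_out --moves '[[[0,0,0.03],0],[[0,0,0.03],0],[[0,0,0],0]]'

```text
t: 16.38
eef_pos: [586.7, 112.5, 159.2]
orientation: [-3.142, -0.0, -2.997]
wrist_force: [-0.1, -0.4, -2.1]
finger_gap: 0.3
finger_force: 59.2
```

>>> carry_out --moves '[[[0,0,0.02],0],[[0,0,0.02],0],[[0,0,0],0]]'

```text
t: 16.75
eef_pos: [586.7, 112.5, 158.1]
orientation: [-3.142, -0.0, -2.997]
wrist_force: [-0.1, -0.3, -2.7]
finger_gap: 0.298
finger_force: 59.2
```

>>> carry_out --moves '[[[0,0,0.02],0],[[0,0,0.02],0],[[0,0,0],0]]'

```text
t: 17.12
eef_pos: [586.7, 112.5, 156.8]
orientation: [-3.142, -0.0, -2.997]
wrist_force: [-0.0, -0.7, -1.8]
finger_gap: 0.296
finger_force: 59.2
```

>>> carry_out --moves '[[[0,0,0.02],0],[[0,0,0],0]]'

```text
t: 17.38
eef_pos: [586.7, 112.4, 156.3]
orientation: [-3.142, -0.0, -2.997]
wrist_force: [-0.2, 0.1, -1.5]
finger_gap: 0.298
finger_force: 59.2
```

>>> carry_out --moves '[[[0,0,0.02],0],[[0,0,0],0]]'

```text
t: 17.62
eef_pos: [586.7, 112.5, 155.7]
orientation: [-3.142, -0.0, -2.997]
wrist_force: [-0.5, 0.8, -1.5]
finger_gap: 0.296
finger_force: 59.2
```

>>> carry_out --moves '[[[0,0,0.02],0],[[0,0,0],0]]'

```text
t: 17.88
eef_pos: [586.7, 112.4, 155.0]
orientation: [-3.142, -0.0, -2.997]
wrist_force: [0.8, -0.5, -1.1]
finger_gap: 0.301
finger_force: 59.2
```

>>> carry_out --moves '[[[0,0,0.02],0],[[0,0,0],0]]'

```text
t: 18.12
eef_pos: [586.8, 112.5, 154.7]
orientation: [3.142, 0.0, -2.997]
wrist_force: [-1.1, -0.4, -0.1]
finger_gap: 0.298
finger_force: 59.6
```

>>> carry_out --moves '[[[0,0,0.02],0],[[0,0,0],0]]'

```text
t: 18.38
eef_pos: [586.9, 112.5, 154.6]
orientation: [3.141, 0.0, -2.997]
wrist_force: [-2.0, -0.2, 5.0]
finger_gap: 0.293
finger_force: 60.1
```

Contact at TCP 154.7, about 11 mm below edge height, with ~7 N: the hook is at the notch bottom. Release.

>>> carry_out --moves '[[[0,0,0],0],[[0,0,0],0],[[0,0,0],0],[[0,0,0],0],[[0,0,0],0],[[0,0,0],0]]' --fingers 0

```text
t: 19.12
eef_pos: [586.8, 112.4, 153.9]
orientation: [-3.142, 0.0, -2.997]
wrist_force: [0.1, 0.4, -0.6]
finger_gap: 1.001
finger_force: 0.0
```

>>> carry_out --moves '[[[0,0,-0.2],0],[[0,0,-0.4],0],[[0,0,-0.7],0],[[0,0,-0.9],0],[[0,0,-0.9],0],[[0,0,-0.9],0],[[0,0,-0.6],0],[[0,0,0],0],[[0,0,0],0],[[0,0,0],0]]'

```text
t: 20.38
eef_pos: [586.0, 112.3, 290.9]
orientation: [-3.141, -0.002, -2.997]
wrist_force: [0.3, 1.6, 0.2]
finger_gap: 1.0
finger_force: 0.0
```

```bash
python3 - <<'E'
from h import *
a,P,K,T=shot('wrist');b,Q,K2,T2=shot('side')
s=env.get_state();print(s['eef_pos'],s['wrist_force'])
save('end',np.hstack([cv2.resize(a,(400,300)),cv2.resize(b[120:300,180:420],(400,300),interpolation=2)]))
k=(P[...,2]>165)&(P[...,2]<215)&(abs(P[...,0]-587)<60)&(abs(P[...,1]-112)<45)
q=P[k];print(np.median(q,0),cv2.minAreaRect(q[:,:2].astype('f4')))
for z0,z1 in ((118,128),(129,140)):
    k=(P[...,2]>z0)&(P[...,2]<z1)&(P[...,0]>545)&(P[...,0]<575)&(abs(P[...,1]-112)<14);q=P[k]
    print(z0,len(q),np.percentile(q,[2,50,98],axis=0).round(1).tolist() if len(q) else '')
E
```

```text
[586.23396728 112.34447287 291.00626148] [ 0.41678727 -0.91367392 -0.96249659]
[583.92517036 112.52797081 193.24799754] ((587.8350219726562, 112.9715805053711), (23.882762908935547, 25.805910110473633), 8.300751686096191)
118 368 [[558.3, 100.4, 118.7], [566.6, 110.0, 123.1], [574.4, 122.4, 125.8]]
129 98 [[562.8, 98.2, 129.0], [568.8, 121.4, 130.0], [574.9, 125.9, 138.8]]
```

View pics/end.png

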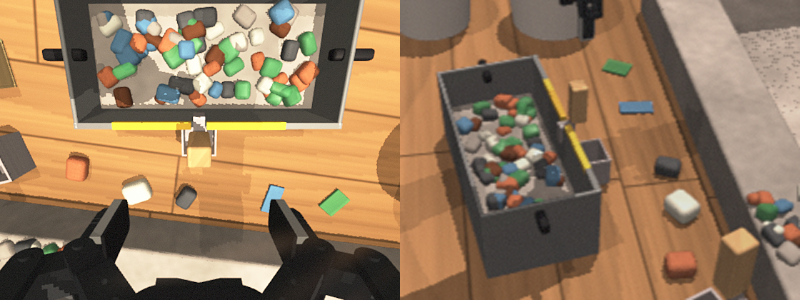

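The scoop hangs at (200,125) in the left half with its bowl outside. The hook's bridge top is at z ≈ 123–124, which is notch bottom plus 4 mm, so it is fully seated. The gripper is clear and the bystanders look undisturbed.

```bash
python3 -c "
from bench import env
print(env.hand_in())"
```

```text
the job is handed in; nothing more can be done
None
```

The scoop is hanging by its hook, seated in the notch of the yellow strip with its bowl outside; it was released and handed in at about 20 s, and the highest wrist force I read during the lowering was about 5 N.

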